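# Take the wobble out of a revolving kitchen tray

### The job

The revolving tray on the hob wobbles on its spindle: feel for the play by pressing it down near its left edge (the robot's left) until it comes up against its stop, then near its right edge, each time with a firm, steady finger push of about 5 N held for half a second and never more than 15 N. Turn the brass hand nut clockwise until the wobble is just gone, without cramping the bearing. Then press the left and the right edge again in the same way to prove that the tray no longer rocks, let go, and leave the other things alone.

Things in the scene. Friction and masses are not known exactly. Their poses are not given: they have to be found in the camera images.
- stand: Fixed brushed-steel foot of the revolving tray, 180 mm across, with an upright spindle (the axle) in its middle. Origin: on the spindle's axis at the worktop; x ahead of the robot, y to its left, z up.
- tray: Brown wooden disc 300 mm across, 0.4 to 0.6 kg, loose on the spindle; spins on a hidden ring of balls 56 mm across. Floor 12 mm thick, flat out to 137 mm from the centre; lip at the edge 12 mm above it. Origin: centre of its underside, 50 mm (+-1) above the worktop; z up. A push of 1 to 3 N near one edge tips it until its far side meets the nut, a firm stop (0.4 mm more per N); let go, it falls level.
- tray_floor (a point): Middle of the upper face of the tray's floor, 12 mm above the tray's origin, about 62 mm above the worktop. At the start the nut's underside stands 2.5 to 5.7 mm above it: this gap is the play. The tray tips by gap / 50 mm (rad) before it stops. The wobble is gone when the nut just meets the floor. Pressed lightly (under 4 N) 45 mm from the axis, the tray does not tip.
- clamp_nut: Brass hand nut on the spindle: a knurled round grip 36 mm across and 31 mm tall on a flange 52 mm across and 5 mm thick, bearing on the tray in a circle 44 mm across. Origin: on the axis, underside of the flange (grip top 36 mm above). Clockwise from above it screws down, 2 mm per radian; stiff by 0.1 N m; stays where left. 1.2 to 2.9 rad are needed: regrasp.
- creamer: Red plastic bottle, 68 mm across and 190 mm tall, beside the tray; leave it alone. Origin: centre of its underside.
- mug: White mug, 80 mm across and 95 mm tall, beside the tray; leave it alone. Origin: centre of its underside.

How it is judged (in metres and radians):
On the way, in this order (a step that is already met when the one before it is completed fails the run):
1. left side pressed down to its stop: fingers push with more than 3 N at least 90 mm left of the spindle, tray tilted more than 0.045 rad (contact force between the fingers and tray above 3 N and y of the grasp point in the frame of stand above 0.09 m and angle between tray's own z axis and vertical above 0.045 rad), for 0.2 s.
2. the same on the right side (contact force between the fingers and tray above 3 N and y of the grasp point in the frame of stand below -0.09 m and angle between tray's own z axis and vertical above 0.045 rad), for 0.2 s.
3. after the nut is turned down, left side pressed with more than 3 N: tilts less than 0.04 rad (contact force between the fingers and tray above 3 N and y of the grasp point in the frame of stand above 0.09 m and angle between tray's own z axis and vertical below 0.04 rad), for 0.2 s.
4. the same on the right side (contact force between the fingers and tray above 3 N and y of the grasp point in the frame of stand below -0.09 m and angle between tray's own z axis and vertical below 0.04 rad), for 0.2 s.
At the end, for the whole second after the job is handed in: The nut's flange is within 1.2 mm of the tray's floor and bears on it with less than 25 N, so that the tray still turns; the tray lies level (within 0.03 rad) and at rest (under 0.1 rad/s) (z of clamp_nut in the frame of tray_floor below 0.0012 m and contact force between clamp_nut and tray below 25 N and angle between tray's own z axis and vertical below 0.03 rad and angular speed of tray below 0.1 rad/s); the robot touches nothing.
It fails at once if more than 15 N pressed on the tray (contact force between the arm and tray above 15 N).
It fails at once if nut cramped down on the tray with more than 60 N (contact force between clamp_nut and tray above 60 N).
It fails at once if a bystander shifted more than 20 mm (distance of any of creamer, mug from where it was at the start of the episode above 0.02 m).
It also fails if it takes over 72 s, if anything falls off the work surface, if the arm or the gripper's body presses on something with over 40 N, if the wrist force passes 120 N, or if a joint passes its speed limit or range.

### The arm

A 6-joint arm with a two-finger parallel gripper is mounted at the origin on the work surface. World frame = base frame: x ahead of the robot, y to its left, z up, the work surface at z = 0. Lengths are in mm, angles in rad, forces in N, time in s.
With the tool pointing down it reaches from about 375 to 900 mm from the base axis. Payload 3.1 kg.
Tool frame: the origin (TCP) lies at the very end of the fingers, on their centre line; the grasp point (between the pads) lies 19 mm behind it (arm.grip_point_offset is the distance from the TCP to the grasp point, in mm); y points along the fingers, z is the direction in which the jaws open and shut, and the axes are right-handed (so a half turn about y gives the same grasp; the last joint's range is limited). The gripper opens to 85 mm and grips with 20 to 120 N. Pads are 22 mm wide; open, the fingers measure 114 mm over their backs; the gripper's body (76 mm by 85 mm) begins 54 mm behind the grasp point. The pads swing forward as they close: fully open they stand 13 mm farther back than shut.
Start: joints at [-1.312, 0.527, 1.433, -0, 1.181, -0.178], TCP at [264.42, -566.285, 231.31] pointing down, gripper open.
Joint ranges: [-3.08, 3.08], [-0.75, 2.2], [0.22, 2.44], [-1.43, 4.57], [0, 2.65], [-2.85, 2.85]. Speed limits (rad/s): [2.79, 2.79, 3.14, 3.14, 3.14, 3.14].

### API

Orientations are given as a rotation vector (axis times angle).
In Python, from station import arm gives the robot as it stands.
- The arm moves only by the tool step_arm, never from a script. Its argument "targets" is text: rows parted by semicolons, each of 5 numbers parted by spaces: the shift along the tool's x, y, z in m, then the turn about the tool's y in rad, then the closure, from 0 (fully open) to 1 (shut). In form: tx ty tz yaw jaw; .... A call has 1 to 8 rows; each row is the pose to reach, as a shift and turn from the pose commanded when the call began, along the tool's axes at that moment; what a row does not reach only later rows make up. A row lasts 1/12 s, in which the tool goes at most 41.7 mm and 7.16 degrees, less where a joint would pass 70% of its speed; a pose out of reach is approached as far as the arm can. A call with a gripper value outside its range is refused whole. The fingers move at their own pace and stop on an object; "grip_force" is the grip in N (left out, the last holds). Time passes only in rows, so rows that repeat a pose let the fingers close. It gives the time, the measured TCP pose, the force and the opening at its end, in the units of the state.
- arm.observe(): the state, without advancing time (a new reading comes with each control period).
- arm.snapshot(name): name is "scene" or "top" or "wrist"; returns the picture (400x640x3 uint8, blue, green, red); there is no depth.
- arm.get_calibration(name): a dict with "mtx" (3x3 intrinsics, pixels), "R" (3x3) and "t" (3): a world point X has camera coordinates R X + t; the wrist camera has in their place "T_tool_cam" (4x4, takes a point from camera to tool coordinates, whose origin is the TCP and whose axes are the tool frame's). Camera axes: x right, y down, z forward; pixel columns grow to the right and rows downward; lengths in mm; the calibration is good to about 2 mm. A picture is of the moment at which its call begins: read the wrist's pose just before it. get_calibration takes no time and is no camera call.
- arm.close_job(): hands the job in, once; it reports no verdict.
Trained networks look in the newest picture that a camera, given by its name, has taken for a name from the list of things; names that differ only in an ending like _2 or _b are one class to them, and where a whole thing is asked for, a point or a joint stands for the part that bears it (a point fixed in the world has none). Each returns a list of dicts, best first, with "p" (0 to 1); they miss things now and then, are a little off and sometimes report something else, mostly with a low value. They report only what shows in the picture. A call takes as long as a camera call.
- arm.outline_of(name, camera): "region" (400x640 bool, what is visible of it).
- arm.spot_point(name, camera): "at" ([x, y, z] in mm, in the coordinates of the camera as it stood for that picture, good to about 4 mm: a listed point, or the origin of a listed thing).
The state is a dict: "clock": time; "joint_pos": joint angles; "qvel": joint speeds; "joint_torque": joint torques, N m; "tcp_pos": TCP position; "tcp_rot": TCP orientation; "force": force on the tool from outside, world axes, zero at the start; "ft_torque": the same for the moment, N m; "width": finger opening in mm.
Only numpy, scipy, OpenCV 4.12 (cv2) and the standard library are available. Lean on these libraries where they do the work, as an engineer would, in place of code of your own. Each camera call takes 0.05 s, during which the arm holds its last target. There are 200 camera calls.

## Working session

There is one attempt and no reset: what is moved stays moved. The work goes in short steps, Python scripts to look and compute and a tool call to move; the robot and the scene stay as the last step left them, time stands still between calls to the robot, and variables do not carry over. Pictures are saved under pics/ and viewed, on a budget of 10 in all, crops included, one or two more only if the job needs it, and the job is handed in when it is done.

Besides the shell and the picture viewer there is one more tool, called after "Call:" as name(argument=value, ...) on one line, values as JSON. step_arm: Moves the arm, as the interface text tells. Its arguments: {"type":"object","properties":{"targets":{"type":"string"},"grip_force":{"type":"number"}},"required":["targets"]}

```bash
mkdir -p pics
cat > h.py <<'E'
import numpy as np, cv2
from scipy.spatial.transform import Rotation as Ro
from station import arm
def spot(n,c):
    r=arm.spot_point(n,c); k=arm.get_calibration(c)
    return [(round(d['p'],2),(np.array(k['R']).T@(np.array(d['at'])-np.array(k['t']))).round(1)) for d in r[:2]]
def st():
    o=arm.observe(); print(o['clock'],np.round(o['tcp_pos'],1),np.round(o['force'],2),round(o['width'],1))
    return o
E
python3 - <<'E'
from h import *
o=st(); print(Ro.from_rotvec(o['tcp_rot']).as_matrix().round(3)); print(o)
for c in ['scene','top']:
    im=arm.snapshot(c); cv2.imwrite(f'pics/{c}0.png',im)
    for n in ['stand','tray','tray_floor','clamp_nut','creamer','mug']: print(c,n,spot(n,c))
a,b=[cv2.imread(f'pics/{c}0.png') for c in ['scene','top']]
cv2.imwrite('pics/both.png',cv2.resize(np.vstack([a,b]),(480,600)))
E
```

```text
0.0 [ 264.2 -565.6  230.3] [ 0.12  0.51 -0.  ] 85.5
[[-0.906 -0.001  0.423]
 [-0.423  0.002 -0.906]
 [-0.    -1.    -0.002]]
{'clock': 0.0, 'joint_pos': array([-1.31252106e+00,  5.28492511e-01,  1.43390168e+00,  2.82443018e-05,
        1.18139347e+00, -1.78508000e-01]), 'qvel': array([ 0.00102655,  0.00121503,  0.00060814,  0.00041518,  0.00050992,
       -0.00103605]), 'joint_torque': array([ 1.50678297e-04, -4.42347729e+01, -1.78026742e+01, -1.84504352e-04,
        8.38697248e-03, -3.56645359e-06]), 'tcp_pos': array([ 264.23590207, -565.60835003,  230.31762999]), 'tcp_rot': array([-0.43941414,  1.98195088, -1.97750107]), 'force': array([ 0.12044197,  0.51360627, -0.00296163]), 'ft_torque': array([ 0.02572208, -0.01816108,  0.01393428]), 'width': 85.48984159578964}
scene stand [(0.86, array([496.9, -80.4,  -2.3]))]
scene tray [(0.64, array([499.5, -79.6,  51.1]))]
scene tray_floor [(0.58, array([501.3, -79.7,  64.4]))]
scene clamp_nut [(0.61, array([495.9, -76.7,  66.6]))]
scene creamer [(0.66, array([ 467. , -364.7,    1.8])), (0.31, array([498.8, -79.4,  63.2]))]
scene mug [(0.98, array([526.4, 224.1,   1.6]))]
top stand []
top tray [(0.66, array([493.6, -78.6,  54.7]))]
top tray_floor [(0.71, array([493.4, -77. ,  62. ]))]
top clamp_nut [(0.79, array([490.3, -77.5,  67.5]))]
top creamer [(0.66, array([ 460.6, -362.6,   -2.2]))]
top mug [(0.77, array([526.9, 229.7,   1.2]))]
```

View pics/both.png

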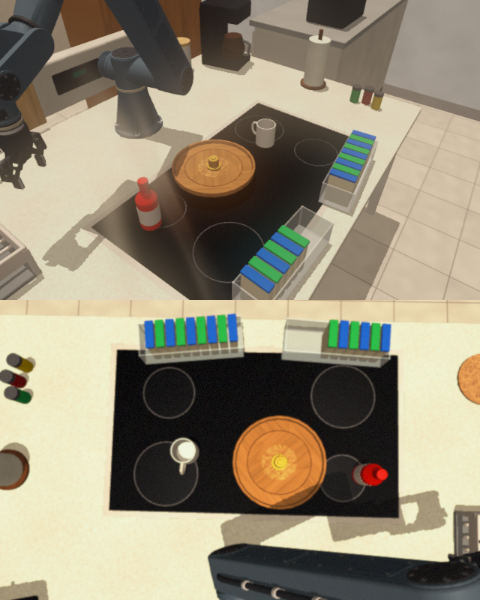

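Scene: the tray centre is near (495, -78). The red creamer is on its right at (463, -363) and the mug on its left at (526, 227). I'm moving above the nut with the jaws shut.

Call:
step_arm(targets="-0.208 0 -0.172 0 1; -0.208 0 -0.172 0 1; -0.208 0 -0.172 0 1; -0.208 0 -0.172 0 1; -0.208 0 -0.172 0 1; -0.208 0 -0.172 0 1; -0.208 0 -0.172 0 1; -0.208 0 -0.172 0 1")

```text
clock: 1.37
tcp_pos: [381.0, -317.7, 231.4]
tcp_rot: [-0.444, 1.98, -1.974]
force: [-1.1, 0.1, -0.8]
width: 0.2
```

Call:
step_arm(targets="-0.208 0 -0.172 0 1; -0.208 0 -0.172 0 1; -0.208 0 -0.172 0 1; -0.208 0 -0.172 0 1; -0.208 0 -0.172 0 1; -0.208 0 -0.172 0 1; -0.208 0 -0.172 0 1; -0.208 0 -0.172 0 1")

```text
clock: 2.03
tcp_pos: [497.6, -75.9, 231.6]
tcp_rot: [-0.442, 1.976, -1.976]
force: [0.3, -0.7, -1.2]
width: 0.2
```

```bash
cat >> h.py <<'E'
def wspot(ns):
    o=st(); R=Ro.from_rotvec(o['tcp_rot']).as_matrix(); T=np.array(arm.get_calibration('wrist')['T_tool_cam'])
    im=arm.snapshot('wrist')
    for n in ns:
        for d in arm.spot_point(n,'wrist')[:1]:
            p=T[:3,:3]@np.array(d['at'])+T[:3,3]; print(n,round(d['p'],2),'tool',p.round(1),'world',(R@p+o['tcp_pos']).round(1))
    return im
E
python3 - <<'E'
from h import *
im=wspot(['tray','tray_floor','clamp_nut']); cv2.imwrite('pics/w1.png',im)
o=arm.observe(); print(o['joint_pos'].round(3)); print(Ro.from_rotvec(o['tcp_rot']).as_matrix().round(3))
print(arm.get_calibration('wrist'))
E
```

```text
2.0333 [497.6 -75.9 231.6] [ 0.35 -0.71 -1.21] 0.2
clamp_nut 0.91 tool [  3.3 165.7  -1. ] world [494.5 -76.3  65.8]
[-3.830e-01  3.630e-01  1.736e+00 -1.000e-03  1.043e+00  7.530e-01]
[[-0.907 -0.     0.422]
 [-0.422 -0.001 -0.907]
 [ 0.    -1.     0.001]]
{'mtx': array([[337.95202617,   0.        , 313.72838835],
       [  0.        , 337.95202617, 201.6026269 ],
       [  0.        ,   0.        ,   1.        ]]), 'T_tool_cam': array([[ 1.09000918e-04,  9.49164925e-01,  3.14779181e-01,
        -8.14243885e+01],
       [-1.20335134e-04, -3.14779168e-01,  9.49164928e-01,
        -1.43020042e+02],
       [ 9.99999987e-01, -1.41338844e-04,  7.99066703e-05,
        -2.45378287e-01],
       [ 0.00000000e+00,  0.00000000e+00,  0.00000000e+00,
         1.00000000e+00]])}
```

View pics/w1.png

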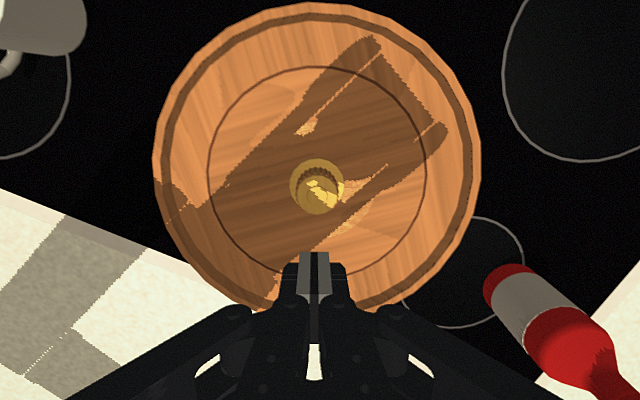

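The wrist view shows the tray centred below the tool, with the nut at about (316, 187) px and the shut fingertips at (314, 255) px. I take the axis as (494.5, -76.8). The next move squares the tool with the world and goes over the left edge.

Call:
step_arm(targets="-0.044 0 -0.102 -0.125 1; -0.044 0 -0.102 -0.25 1; -0.044 0 -0.102 -0.375 1; -0.044 0.07 -0.102 -0.5 1; -0.044 0.1 -0.102 -0.625 1; -0.044 0.13 -0.102 -0.75 1; -0.044 0.135 -0.102 -0.87 1; -0.044 0.135 -0.102 -0.99 1")

```text
clock: 2.9
tcp_pos: [489.8, 30.9, 92.7]
tcp_rot: [-1.145, 1.319, -1.308]
force: [0.1, -0.1, 1.2]
width: -0.1
```

Call:
step_arm(targets="0 0 0 -0.12 1; 0 0 0 -0.145 1; 0 0 0 -0.145 1; 0 0 0 -0.145 1")

```text
clock: 3.23
tcp_pos: [492.8, 30.9, 96.3]
tcp_rot: [-1.208, 1.211, -1.211]
force: [-0.4, 0.5, -0.7]
width: -0.2
```

Run:
```python
from h import *
o=st(); print(o['joint_pos'].round(3)); print(Ro.from_rotvec(o['tcp_rot']).as_matrix().round(3))
```

```text
3.2333 [492.8  30.9  96.3] [-0.44  0.53 -0.74] -0.2
[-0.164  0.575  1.877 -0.     0.69  -0.161]
[[-0.002  0.     1.   ]
 [-1.    -0.    -0.002]
 [ 0.    -1.     0.   ]]
```

Call:
step_arm(targets="0 0.01 0 0 1; 0 0.02 0 0 1; 0 0.026 0 0 1; 0 0.03 0 0 1; 0 0.032 0 0 1; 0 0.034 0 0 1; 0 0.035 0 0 1; 0 0.036 0 0 1")

```text
clock: 3.9
tcp_pos: [492.5, 32.7, 60.4]
tcp_rot: [-1.209, 1.209, -1.208]
force: [-0.8, 1.3, 2.2]
width: 0.1
```

Call:
step_arm(targets="0 0.001 0 0 1; 0 0.002 0 0 1; 0 0.002 0 0 1; 0 0.002 0 0 1")

```text
clock: 4.23
tcp_pos: [492.6, 32.5, 58.5]
tcp_rot: [-1.209, 1.208, -1.209]
force: [0.6, 1.7, 1.8]
width: -0.2
```

Call:
step_arm(targets="0 0.001 0 0 1; 0 0.002 0 0 1; 0 0.002 0 0 1")

```text
clock: 4.48
tcp_pos: [492.6, 32.5, 56.3]
tcp_rot: [-1.209, 1.208, -1.209]
force: [0.1, 1.9, 1.9]
width: -0.3
```

Call:
step_arm(targets="0 0.001 0 0 1; 0 0.001 0 0 1; 0 0.001 0 0 1")

```text
clock: 4.73
tcp_pos: [492.8, 32.5, 55.6]
tcp_rot: [-1.209, 1.208, -1.209]
force: [-1.4, 2.0, 4.2]
width: -0.1
```

Call:
step_arm(targets="0 0.001 0 0 1; 0 0.001 0 0 1; 0 0.001 0 0 1")

```text
clock: 4.98
tcp_pos: [492.9, 32.5, 54.8]
tcp_rot: [-1.209, 1.208, -1.209]
force: [-1.9, 2.7, 7.4]
width: -0.0
```

Call:
step_arm(targets="0 0.001 0 0 1; 0 0.001 0 0 1; 0 0.001 0 0 1")

```text
clock: 5.23
tcp_pos: [492.9, 32.5, 54.2]
tcp_rot: [-1.209, 1.208, -1.209]
force: [-0.9, 1.9, 11.5]
width: -0.3
```

Call:
step_arm(targets="0 -0.0015 0 0 1; 0 -0.0015 0 0 1; 0 -0.0015 0 0 1; 0 -0.0015 0 0 1; 0 -0.0015 0 0 1; 0 -0.0015 0 0 1; 0 -0.0015 0 0 1; 0 -0.0015 0 0 1")

```text
clock: 5.9
tcp_pos: [492.8, 32.5, 55.3]
tcp_rot: [-1.209, 1.208, -1.209]
force: [-0.1, 2.5, 6.1]
width: 0.2
```

Call:
step_arm(targets="0 -0.01 0 0 1; 0 -0.03 0 0 1; 0 -0.066 0 0 1; 0 -0.075 0 0 1; 0.04 -0.075 0.001 0 1; 0.08 -0.075 0.002 0 1; 0.12 -0.075 0.002 0 1; 0.16 -0.075 0.002 0 1")

```text
clock: 6.57
tcp_pos: [494.6, -129.3, 130.2]
tcp_rot: [-1.211, 1.207, -1.208]
force: [-0.1, 1.2, 0.1]
width: -0.1
```

Call:
step_arm(targets="0.04 0 0 0 1; 0.058 0 0 0 1; 0.058 0.02 0 0 1; 0.058 0.045 0 0 1; 0.058 0.055 0 0 1; 0.058 0.06 0 0 1; 0.058 0.063 0 0 1; 0.058 0.063 0 0 1")

```text
clock: 7.23
tcp_pos: [494.8, -185.3, 66.7]
tcp_rot: [-1.21, 1.208, -1.208]
force: [0.1, -1.0, 0.1]
width: 0.2
```

Call:
step_arm(targets="0 0.002 0 0 1; 0 0.003 0 0 1; 0 0.004 0 0 1; 0 0.004 0 0 1")

```text
clock: 7.57
tcp_pos: [495.1, -185.5, 63.2]
tcp_rot: [-1.21, 1.207, -1.209]
force: [0.6, 0.0, -0.8]
width: -0.0
```

Call:
step_arm(targets="0 0.001 0 0 1; 0 0.002 0 0 1; 0 0.003 0 0 1; 0 0.004 0 0 1")

```text
clock: 7.9
tcp_pos: [495.2, -186.0, 59.0]
tcp_rot: [-1.21, 1.207, -1.209]
force: [-0.2, -0.4, 2.0]
width: 0.4
```

Call:
step_arm(targets="0 0.001 0 0 1; 0 0.002 0 0 1; 0 0.003 0 0 1; 0 0.003 0 0 1")

```text
clock: 8.23
tcp_pos: [495.2, -186.1, 56.0]
tcp_rot: [-1.21, 1.207, -1.21]
force: [0.2, -3.0, 5.1]
width: -0.2
```

Call:
step_arm(targets="0 0.001 0 0 1; 0 0.001 0 0 1; 0 0.001 0 0 1")

```text
clock: 8.48
tcp_pos: [495.4, -186.2, 55.5]
tcp_rot: [-1.21, 1.207, -1.21]
force: [-0.2, -2.6, 7.1]
width: -0.0
```

Call:
step_arm(targets="0 -0.0005 0 0 1; 0 -0.0005 0 0 1; 0 -0.0005 0 0 1; 0 -0.0005 0 0 1; 0 -0.0005 0 0 1; 0 -0.0005 0 0 1; 0 -0.0005 0 0 1")

```text
clock: 9.07
tcp_pos: [495.3, -186.2, 55.9]
tcp_rot: [-1.21, 1.207, -1.21]
force: [-0.6, -2.7, 6.9]
width: 0.3
```

Call:
step_arm(targets="0 -0.01 0 0 1; 0 -0.03 0 0 1; 0 -0.07 0 0 1; 0 -0.11 0 0 0; -0.04 -0.12 -0.001 0 0; -0.08 -0.12 -0.001 0 0; -0.109 -0.12 -0.001 0 0; -0.109 -0.12 -0.001 0 0")

```text
clock: 9.73
tcp_pos: [490.9, -70.8, 175.6]
tcp_rot: [-1.212, 1.21, -1.201]
force: [-0.6, -0.1, 0.4]
width: 60.3
```

Run:
```python
from h import *
im=wspot(['tray','tray_floor','clamp_nut']); cv2.imwrite('pics/w2.png',im)
print(arm.observe()['joint_pos'].round(3))
for c in ['top','scene']:
    arm.snapshot(c); print(spot('clamp_nut',c),spot('tray_floor',c))
```

```text
9.7333 [490.9 -70.8 175.6] [-0.63 -0.07  0.4 ] 60.3
clamp_nut 0.58 tool [  5.6 112.9   6.2] world [496.6 -75.9  62.7]
[-0.378  0.443  1.801 -0.     0.898 -0.379]
[(0.49, array([495. , -81. ,  64.6])), (0.31, array([ 459.7, -363.2,   -2.7]))] [(0.9, array([490.6, -77.3,  60.7]))]
[(0.65, array([496.5, -75.7,  66.2])), (0.56, array([496.6, -78.8,  53.3]))] [(0.64, array([498.9, -82.6,  62.4]))]
```

View pics/w2.png

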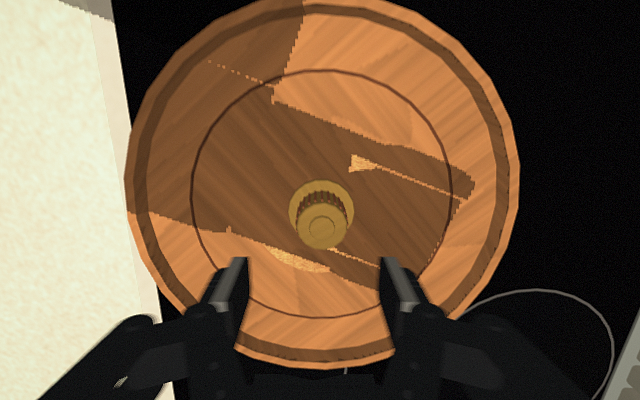

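The nut's top shows at (322, 229) px between the open jaws, but the arm was still settling. I'll remeasure at rest and lower down.

Call:
step_arm(targets="0 0.02 0 0 0; 0 0.03 0 0 0; 0 0.03 0 0 0; 0 0.03 0 0 0; 0 0.03 0 0 0")

```text
clock: 10.65
tcp_pos: [494.1, -76.9, 145.7]
tcp_rot: [-1.209, 1.208, -1.209]
force: [0.4, -1.1, 0.5]
width: 85.5
```

Run:
```python
from h import *
im=wspot(['tray_floor','clamp_nut']); 
r=arm.outline_of('clamp_nut','wrist')
for d in r[:2]:
    ys,xs=np.nonzero(d['region']); print(d['p'],xs.min(),xs.max(),ys.min(),ys.max(),len(xs))
o=arm.observe(); print(Ro.from_rotvec(o['tcp_rot']).as_matrix().round(3))
cv2.imwrite('pics/w3.png',cv2.resize(im[120:330,200:440],None,fx=2.5,fy=2.5))
```

```text
10.65 [494.1 -76.9 145.7] [ 0.43 -1.11  0.47] 85.5
clamp_nut 0.82 tool [ 0.3 81.8  4.1] world [498.2 -77.3  63.8]
0.69 278 353 180 261 4715
[[ 0.001  0.001  1.   ]
 [-1.    -0.001  0.001]
 [ 0.001 -1.     0.001]]
```

View pics/w3.png

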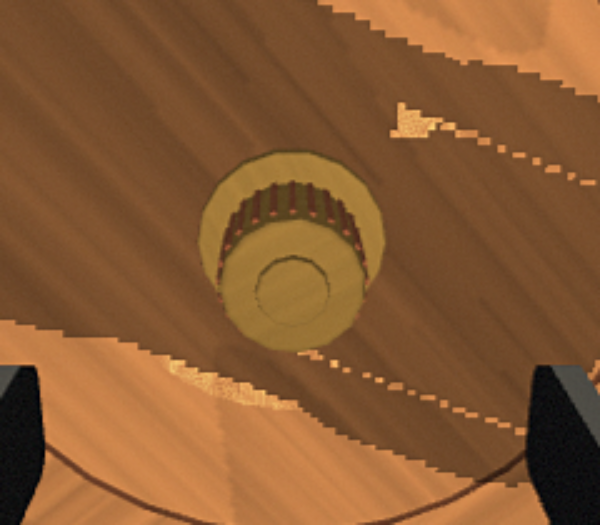

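Call:
step_arm(targets="0.001 0.02 0.002 0 0; 0.001 0.04 0.002 0 0; 0.001 0.06 0.002 0 0; 0.001 0.069 0.002 0 0; 0.001 0.069 0.002 0 0; 0.001 0.069 0.002 0 0; 0.001 0.069 0.002 0 0")

```text
clock: 11.43
tcp_pos: [496.4, -77.8, 77.2]
tcp_rot: [-1.209, 1.207, -1.21]
force: [0.5, 0.3, 0.3]
width: 85.5
```

Call:
step_arm(targets="0 0 0 0 1; 0 0 0 0 1; 0 0 0 0 1; 0 0 0 0 1; 0 0 0 0 1; 0 0 0 0 1; 0 0 0 0 1; 0 0 0 0 1", grip_force=30)

```text
clock: 12.1
tcp_pos: [495.9, -77.6, 76.9]
tcp_rot: [-1.209, 1.208, -1.209]
force: [-1.1, -0.5, 5.9]
width: 34.9
```

Run:
```python
from h import *
o=st(); print(o['ft_torque'],o['joint_pos'].round(3))
im=arm.snapshot('scene'); cv2.imwrite('pics/s1.png',cv2.resize(im[120:320,180:400],None,fx=3,fy=3)[:600])
```

```text
12.1 [495.9 -77.6  76.9] [-1.07 -0.5   5.87] 34.9
[0.06554559 0.13808792 0.03921355] [-0.378  0.618  1.867 -0.     0.656 -0.379]
```

View pics/s1.png

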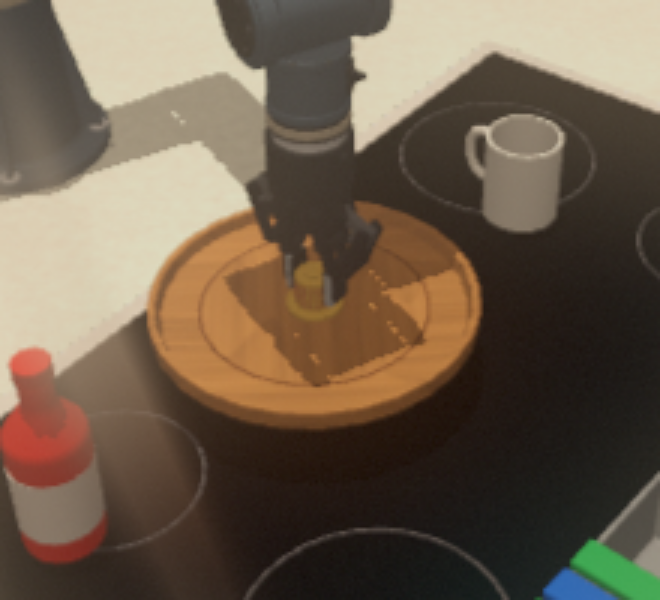

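The jaws hold the knurled grip (width 34.9), clear of the flange. I'm turning clockwise and following the screw down 2 mm per rad.

Call:
step_arm(targets="0 0.0002 0 0.12 1; 0 0.0005 0 0.24 1; 0 0.0007 0 0.36 1; 0 0.001 0 0.48 1; 0 0.0012 0 0.6 1; 0 0.0014 0 0.72 1; 0 0.0017 0 0.84 1; 0 0.0019 0 0.95 1")

```text
clock: 12.82
tcp_pos: [497.0, -78.2, 75.0]
tcp_rot: [-0.593, 1.866, -1.87]
force: [1.7, -1.3, 3.7]
width: 35.2
```

Run:
```python
from h import *
o=st(); print(o['ft_torque'],o['joint_pos'].round(3))
```

```text
12.8167 [497.  -78.2  75. ] [ 1.69 -1.35  3.66] 35.2
[-0.08685866 -0.06341972  0.12940888] [-0.378  0.622  1.867 -0.     0.65   0.576]
```

Call:
step_arm(targets="0 0.0002 0 0.1 1; 0 0.0004 0 0.2 1; 0 0.0006 0 0.3 1; 0 0.0006 0 0.3 1; 0 0.0006 0 0.3 1")

```text
clock: 13.23
tcp_pos: [497.2, -78.5, 74.4]
tcp_rot: [-0.331, 2.043, -2.047]
force: [1.5, -3.2, 5.3]
width: 34.7
```

Run:
```python
from h import *
o=st(); print(o['ft_torque'],o['joint_pos'].round(3))
```

```text
13.2333 [497.2 -78.5  74.4] [ 1.53 -3.18  5.3 ] 34.7
[-0.48511178 -0.20105047 -0.11264225] [-0.379  0.623  1.867 -0.     0.648  0.868]
```

Call:
step_arm(targets="0 0.0001 0 0.07 1; 0 0.0003 0 0.14 1; 0 0.0004 0 0.2 1; 0 0.0004 0 0.2 1; 0 0.0004 0 0.2 1")

```text
clock: 13.65
tcp_pos: [497.3, -78.8, 74.0]
tcp_rot: [-0.131, 2.153, -2.158]
force: [1.2, -4.2, 5.6]
width: 35.4
```

Run:
```python
from h import *
o=st(); print(o['ft_torque'],o['joint_pos'].round(3))
```

```text
13.65 [497.3 -78.8  74. ] [ 1.24 -4.22  5.56] 35.4
[-0.78623846 -0.20056812 -0.11931477] [-3.790e-01  6.240e-01  1.867e+00 -1.000e-03  6.470e-01  1.068e+00]
```

Total turn is now 1.45 rad. I'll release and feel the left edge with the same footprint, to measure the remaining play.

Call:
step_arm(targets="0 0 0 0 0; 0 0 0 0 0; 0 0 0 0 0; 0 0 0 0 0; 0 -0.035 0 0 0.3; 0 -0.065 0 -0.12 0.6; -0.006 -0.065 -0.04 -0.24 1; -0.009 -0.065 -0.08 -0.36 1")

```text
clock: 14.32
tcp_pos: [497.2, 1.9, 140.0]
tcp_rot: [-0.476, 1.948, -1.952]
force: [0.2, 0.8, -0.3]
width: 37.5
```

```bash
cat >> h.py <<'E'
def to(x,y,z):
    o=st(); R=Ro.from_rotvec(o['tcp_rot']).as_matrix(); print('shift',(R.T@(np.array([x,y,z])-o['tcp_pos'])).round(1),'yaw to x=-y:',np.arctan2(R[1,0],R[0,0])+np.pi/2, 'j6',o['joint_pos'][5])
E
python3 -c "
from h import *
to(495,32,130)"
```

```text
14.3167 [497.2   1.9 140. ] [ 0.24  0.79 -0.32] 37.5
shift [-12.   10.  -27.7] yaw to x=-y: -1.087514865635574 j6 0.8658558662293565
```

Call:
step_arm(targets="-0.012 0 -0.028 -0.12 1; -0.012 0.02 -0.028 -0.24 1; -0.012 0.04 -0.028 -0.36 1; -0.012 0.06 -0.028 -0.48 1; -0.012 0.07 -0.028 -0.6 1; -0.012 0.07 -0.028 -0.72 1; -0.012 0.07 -0.028 -0.84 1; -0.012 0.07 -0.028 -0.96 1")

```text
clock: 14.98
tcp_pos: [491.5, 33.7, 67.6]
tcp_rot: [-1.151, 1.301, -1.297]
force: [0.1, 0.3, -0.6]
width: -0.2
```

Call:
step_arm(targets="0 0 0 -0.12 1; 0 0 0 -0.13 1; 0 0 0 -0.13 1; 0 0 0 -0.13 1")

```text
clock: 15.32
tcp_pos: [492.2, 33.5, 68.3]
tcp_rot: [-1.209, 1.211, -1.21]
force: [0.1, 1.3, -0.0]
width: -0.0
```

```bash
python3 -c "
from h import *
to(493,32.5,63)"
```

```text
15.3167 [492.2  33.5  68.3] [ 0.08  1.34 -0.03] -0.0
shift [1.  5.3 0.8] yaw to x=-y: -0.0011403365123197062 j6 -0.158055570094126
```

Call:
step_arm(targets="0 0.003 0 0 1; 0 0.005 0 0 1; 0 0.006 0 0 1; 0 0.007 0 0 1; 0 0.007 0 0 1")

```text
clock: 15.73
tcp_pos: [492.5, 33.4, 61.3]
tcp_rot: [-1.209, 1.209, -1.209]
force: [0.7, 0.3, 1.4]
width: 0.0
```

Call:
step_arm(targets="0 0.001 0 0 1; 0 0.001 0 0 1; 0 0.001 0 0 1; 0 0.001 0 0 1")

```text
clock: 16.07
tcp_pos: [492.5, 33.5, 60.6]
tcp_rot: [-1.209, 1.209, -1.208]
force: [-1.6, 2.8, 4.8]
width: 0.2
```

Call:
step_arm(targets="0 0.001 0 0 1; 0 0.001 0 0 1; 0 0.001 0 0 1; 0 0.001 0 0 1")

```text
clock: 16.4
tcp_pos: [492.6, 33.5, 59.8]
tcp_rot: [-1.209, 1.208, -1.209]
force: [-1.7, 3.3, 7.9]
width: 0.2
```

Call:
step_arm(targets="0 0.001 0 0 1; 0 0.001 0 0 1; 0 0.001 0 0 1; 0 0.001 0 0 1")

```text
clock: 16.73
tcp_pos: [492.7, 33.6, 59.2]
tcp_rot: [-1.209, 1.208, -1.209]
force: [-1.5, 2.7, 9.3]
width: -0.0
```

The play is nearly gone: the stop is now at z≈61, against about 57 before. To see what is left I'll touch the floor lightly near the 45 mm circle, where it can't tip, and get the floor height.

Call:
step_arm(targets="0 -0.008 0 0 1; 0.03 -0.008 0.003 0 1; 0.064 -0.008 0.003 0 1; 0.064 -0.008 0.003 0 1; 0.064 -0.006 0.003 0 1; 0.064 -0.006 0.003 0 1")

```text
clock: 17.23
tcp_pos: [495.0, -30.7, 64.0]
tcp_rot: [-1.21, 1.21, -1.208]
force: [0.5, 0.0, -1.2]
width: 0.3
```

Call:
step_arm(targets="0 0.001 0 0 1; 0 0.0015 0 0 1; 0 0.0015 0 0 1")

```text
clock: 17.48
tcp_pos: [495.1, -29.7, 62.7]
tcp_rot: [-1.211, 1.208, -1.207]
force: [1.0, -0.5, -0.2]
width: 0.3
```

Call:
step_arm(targets="0 0.0005 0 0 1; 0 0.0005 0 0 1; 0 0.0005 0 0 1")

```text
clock: 17.73
tcp_pos: [495.3, -30.0, 62.5]
tcp_rot: [-1.21, 1.209, -1.207]
force: [-1.3, 0.7, 2.0]
width: -0.3
```

Call:
step_arm(targets="0 0.0005 0 0 1; 0 0.0005 0 0 1; 0 0.0005 0 0 1")

```text
clock: 17.98
tcp_pos: [495.3, -30.0, 62.3]
tcp_rot: [-1.209, 1.209, -1.208]
force: [-1.1, 3.9, 5.7]
width: -0.2
```

The floor is at z≈62.6, so about 0.5 mm of play is left. I'll regrasp and turn about 0.2 rad more.

Call:
step_arm(targets="0 -0.03 0 0 1; 0 -0.07 0 0 0; 0.02 -0.075 0.001 0 0; 0.0483 -0.075 0.0015 0 0; 0.0483 -0.075 0.0015 0 0; 0.0483 -0.07 0.0015 0 0; 0.0483 -0.07 0.0015 0 0; 0.0483 -0.07 0.0015 0 0")

```text
clock: 18.65
tcp_pos: [496.2, -78.2, 131.0]
tcp_rot: [-1.211, 1.21, -1.206]
force: [-0.4, 0.8, -1.2]
width: 83.2
```

```bash
python3 -c "
from h import *
to(496.7,-78.3,75)"
```

```text
18.65 [496.2 -78.2 131. ] [-0.42  0.79 -1.19] 83.2
shift [ 0.2 56.   0.7] yaw to x=-y: 0.0014417182343617885 j6 -0.38061692552363324
```

Call:
step_arm(targets="0 0.02 0.0005 0 0; 0 0.04 0.0005 0 0; 0 0.05 0.0005 0 0; 0 0.056 0.0005 0 0; 0 0.056 0.0005 0 0; 0 0.056 0.0005 0 0")

```text
clock: 19.15
tcp_pos: [497.6, -78.7, 75.8]
tcp_rot: [-1.21, 1.209, -1.208]
force: [-0.1, 0.7, 0.1]
width: 85.6
```

Call:
step_arm(targets="0 0 0 0 1; 0 0 0 0 1; 0 0 0 0 1; 0 0 0 0 1; 0 0 0 0 1; 0 0 0 0 1; 0 0 0 0 1; 0 0 0 0 1", grip_force=30)

```text
clock: 19.82
tcp_pos: [496.0, -78.9, 76.6]
tcp_rot: [-1.212, 1.21, -1.206]
force: [-3.7, -0.9, 6.2]
width: 35.1
```

Call:
step_arm(targets="0 0.0001 0 0.07 1; 0 0.0003 0 0.14 1; 0 0.0004 0 0.22 1; 0 0.0004 0 0.22 1; 0 0.0004 0 0.22 1")

```text
clock: 20.23
tcp_pos: [496.0, -78.8, 76.1]
tcp_rot: [-1.099, 1.371, -1.367]
force: [-3.9, -0.9, 5.8]
width: 34.9
```

Run:
```python
from h import *
o=st(); print(o['ft_torque'],o['joint_pos'].round(3))
```

```text
20.2333 [496.  -78.8  76.1] [-3.92 -0.87  5.76] 34.9
[-0.17547645  0.62108358 -0.12652887] [-3.800e-01  6.200e-01  1.864e+00 -1.000e-03  6.600e-01 -1.600e-01]
```

Call:
step_arm(targets="0 0 0 0 0; 0 0 0 0 0; 0 0 0 0 0; 0 0 0 0 0; 0 -0.035 0 0 0.3; 0 -0.06 0 -0.1 1; -0.04 -0.06 -0.01 -0.22 1; -0.08 -0.06 -0.02 -0.22 1")

```text
clock: 20.9
tcp_pos: [498.1, 2.1, 137.2]
tcp_rot: [-1.206, 1.205, -1.213]
force: [-0.3, 1.2, -0.4]
width: 37.8
```

Call:
step_arm(targets="-0.028 0 0 0 1; -0.028 0.03 0 0 1; -0.028 0.055 0 0 1; -0.028 0.065 0 0 1; -0.028 0.065 0 0 1; -0.028 0.065 0 0 1")

```text
clock: 21.4
tcp_pos: [495.4, 31.3, 70.3]
tcp_rot: [-1.21, 1.21, -1.208]
force: [0.8, 0.3, -0.2]
width: 0.3
```

```bash
python3 -c "
from h import *
to(493,32.5,62)"
```

```text
21.4 [495.4  31.3  70.3] [ 0.76  0.35 -0.17] 0.3
shift [-1.2  8.3 -2.4] yaw to x=-y: 0.0006011598131789864 j6 -0.16312680437080598
```

Call:
step_arm(targets="-0.001 0.004 -0.002 0 1; -0.001 0.006 -0.002 0 1; -0.001 0.008 -0.002 0 1; -0.001 0.009 -0.002 0 1; -0.001 0.009 -0.002 0 1")

```text
clock: 21.82
tcp_pos: [493.9, 32.2, 61.9]
tcp_rot: [-1.209, 1.208, -1.209]
force: [-0.5, -1.1, 2.6]
width: 0.2
```

Call:
step_arm(targets="0 0.0005 0 0 1; 0 0.001 0 0 1; 0 0.001 0 0 1; 0 0.001 0 0 1")

```text
clock: 22.15
tcp_pos: [493.9, 32.3, 61.0]
tcp_rot: [-1.209, 1.207, -1.209]
force: [-0.6, -1.0, 5.2]
width: 0.5
```

At 5.2 N the edge gives only about 1.6 mm, roughly 0.02 rad. I'll hold here, then do the right side.

Call:
step_arm(targets="0 0 0 0 1; 0 0 0 0 1; 0 0 0 0 1; 0 0 0 0 1; 0 0 0 0 1; 0 0 0 0 1; 0 0 0 0 1; 0 0 0 0 1")

```text
clock: 22.82
tcp_pos: [493.9, 32.3, 61.1]
tcp_rot: [-1.209, 1.207, -1.209]
force: [0.1, -0.4, 5.5]
width: 0.0
```

Call:
step_arm(targets="0 -0.01 0 0 1; 0 -0.03 0 0 1; 0 -0.066 0 0 1; 0 -0.07 0 0 1; 0.04 -0.07 0.001 0 1; 0.08 -0.07 0.002 0 1; 0.12 -0.07 0.002 0 1; 0.16 -0.07 0.002 0 1")

```text
clock: 23.48
tcp_pos: [495.5, -128.8, 130.9]
tcp_rot: [-1.21, 1.207, -1.208]
force: [1.3, -0.1, -0.2]
width: 0.3
```

Call:
step_arm(targets="0.04 0 0 0 1; 0.058 0 0 0 1; 0.058 0.02 0 0 1; 0.058 0.045 0 0 1; 0.058 0.058 0 0 1; 0.058 0.063 0 0 1; 0.058 0.065 0 0 1; 0.058 0.065 0 0 1")

```text
clock: 24.15
tcp_pos: [495.8, -185.4, 65.5]
tcp_rot: [-1.21, 1.208, -1.208]
force: [0.5, -0.1, -0.4]
width: -0.2
```

Call:
step_arm(targets="0 0.001 0 0 1; 0 0.002 0 0 1; 0 0.003 0 0 1; 0 0.004 0 0 1; 0 0.004 0 0 1")

```text
clock: 24.57
tcp_pos: [496.2, -185.7, 62.0]
tcp_rot: [-1.209, 1.207, -1.209]
force: [0.9, -1.4, 1.8]
width: 0.1
```

Call:
step_arm(targets="0 0.0005 0 0 1; 0 0.001 0 0 1; 0 0.001 0 0 1; 0 0.001 0 0 1")

```text
clock: 24.9
tcp_pos: [496.2, -185.8, 61.1]
tcp_rot: [-1.209, 1.207, -1.21]
force: [1.1, 0.8, 4.9]
width: 0.1
```

Same on the right: 4.9 N at 61.1. I'll hold, retreat, and check.

Call:
step_arm(targets="0 0.0003 0 0 1; 0 0.0003 0 0 1; 0 0.0003 0 0 1; 0 0.0003 0 0 1; 0 0.0003 0 0 1; 0 0.0003 0 0 1; 0 0.0003 0 0 1; 0 0.0003 0 0 1")

```text
clock: 25.57
tcp_pos: [496.2, -185.8, 61.0]
tcp_rot: [-1.209, 1.207, -1.21]
force: [-0.3, 0.4, 5.7]
width: -0.0
```

Call:
step_arm(targets="0 -0.005 0 0 1; 0 -0.02 0 0 1; 0 -0.06 0 0 1; 0 -0.1 0 0 1; 0 -0.14 0 0 1; 0 -0.17 0 0 1; 0 -0.17 0 0 1; 0 -0.17 0 0 1")

```text
clock: 26.23
tcp_pos: [496.4, -185.9, 232.1]
tcp_rot: [-1.209, 1.205, -1.212]
force: [-0.2, -0.2, -1.7]
width: 0.1
```

Call:
step_arm(targets="0 0 0 0 1; 0 0 0 0 1; 0 0 0 0 1; 0 0 0 0 1; 0 0 0 0 1; 0 0 0 0 1; 0 0 0 0 1; 0 0 0 0 1")

```text
clock: 26.9
tcp_pos: [495.7, -185.6, 230.0]
tcp_rot: [-1.21, 1.209, -1.208]
force: [-0.5, 0.8, 0.5]
width: -0.3
```

Run:
```python
from h import *
st()
for c in ['scene']:
    im=arm.snapshot(c); cv2.imwrite('pics/end.png',cv2.resize(im[120:320,180:400],None,fx=3,fy=3))
    for n in ['clamp_nut','creamer','mug','tray']: print(n,spot(n,c))
```

```text
26.9 [ 495.7 -185.6  230. ] [-0.51  0.84  0.5 ] -0.3
clamp_nut [(0.66, array([496.5, -74.4,  58.8]))]
creamer [(0.73, array([ 467.5, -365.4,   -0.6])), (0.41, array([497.9, -84.4,  -3.2]))]
mug [(0.66, array([523.4, 226.6,   1.1]))]
tray [(0.96, array([498.7, -82.4,  51.5]))]
```

View pics/end.png

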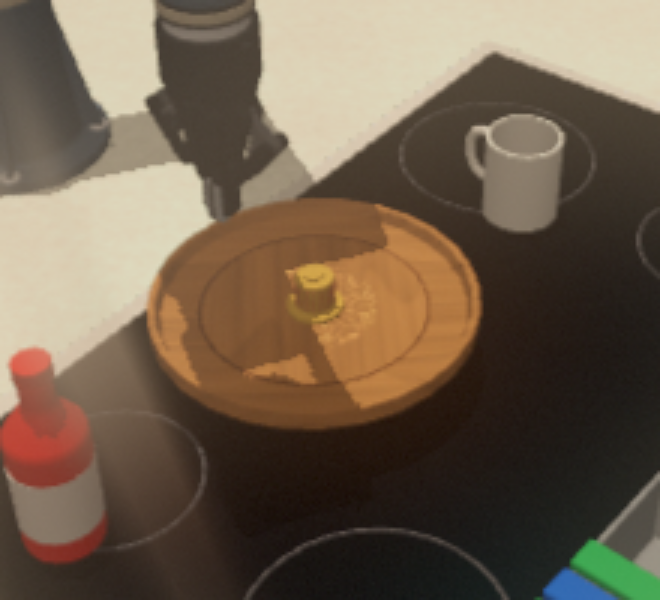

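The tray looks level with the nut seated at (315, 300) px, the creamer and mug haven't moved, and the gripper is clear.

```bash
python3 -c "
from station import arm
print(arm.close_job())"
```

```text
the job is handed in; nothing more can be done
None
```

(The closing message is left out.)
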